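# Empty the trug of massage balls into the storage tub

### The arm

A 6-joint arm with a two-finger parallel gripper is mounted at the origin on the work surface. World frame = base frame: x ahead of the robot, y to its left, z up, the work surface at z = 0. Lengths are in mm, angles in rad, forces in N, time in s.
With the tool pointing down it reaches from about 250 to 775 mm from the base axis. Payload 8.9 kg.
Tool frame: the origin (TCP) lies at the very end of the fingers, on their centre line; the grasp point (between the pads) lies 19 mm behind it (ctrl.hold_point_z is the distance from the TCP to the grasp point, in mm); z points along the fingers, y is the direction in which the jaws open and shut (so a half turn about z gives the same grasp; the last joint's range is limited). The gripper opens to 85 mm and grips with 20 to 120 N. Pads are 22 mm wide; open, the fingers measure 114 mm over their backs; the gripper's body (76 mm by 85 mm) begins 54 mm behind the grasp point. The pads swing forward as they close: fully open they stand 13 mm farther back than shut.
Start: joints at [-0.139, 0.291, -0.153, 1.127, 0, 1.431], TCP at [524.999, 0.004, 231.305] pointing down, gripper open.
Joint ranges: [-2.52, 2.52], [-0.91, 1.74], [-1.3, 1.37], [-1.96, 2.02], [-1.52, 1.47], [-3.14, 3.14]. Speed limits (rad/s): [2.22, 2.22, 2.79, 3.14, 3.14, 3.14].

### API

Orientations are given as a unit quaternion [x, y, z, w].
In Python, from station import ctrl, optics, workorder gives the robot as it stands.
- The arm moves only by the shell command python3 -m jog 'ROWS' [FORCE]. ROWS is JSON, a list of rows, each an object with "grip": the opening, from -1 (shut) to 1 (fully open), so that 0 is half open; "linear": the shift along the world's x, y, z in cm, a list of three; "rot": the turn, a rotation vector about the world's x, y, z in rad, a list of three. A call has 1 to 5 rows; each row is the pose to reach, as a shift and turn from the pose commanded when the call began; what a row does not reach only later rows make up. A row lasts 1/8 s, in which the tool goes at most 62.5 mm and 10.7 degrees, less where a joint would pass 70% of its speed; a pose out of reach is approached as far as the arm can. A call with a gripper value outside its range is refused whole. The fingers move at their own pace and stop on an object; FORCE is the grip in N (left out, the last holds). Time passes only in rows, so rows that repeat a pose let the fingers close. It gives the time, the measured TCP pose, the force and the opening at its end, in the units of the state.
- ctrl.state(): the state, without advancing time (a new reading comes with each control period).
- optics.grab_frame(name): name is "scene" or "side" or "wrist"; returns (picture, depth): 480x640x3 uint8, blue, green, red; 480x640 float32, mm along the optical axis (not along the pixel's ray), 0 where there is no reading.
- optics.camera_params(name): a dict with "vertical_fov" (degrees; the focal length in pixels is half the picture's height over the tangent of half this angle, whatever the lens; pixels are square), "cx", "cy" (the principal point, pixels), "R" (3x3) and "t" (3): a world point X has camera coordinates R X + t. Camera axes: x right, y down, z forward; pixel columns grow to the right and rows downward; lengths in mm; the calibration is good to about 2 mm. A picture is of the moment at which its call begins: read the wrist's pose just before it. camera_params takes no time and is no camera call; for the wrist camera it gives the pose at the moment of the call.
- workorder.sign_off(): hands the job in, once; it reports no verdict.
The state is a dict: "t": time; "joint_positions": joint angles; "qd": joint speeds; "effort": joint torques, N m; "tcp_pos": TCP position; "orientation": TCP orientation; "force": force on the tool from outside, world axes, zero at the start; "wrist_torque": the same for the moment, N m; "opening": finger opening in mm.
Only numpy, scipy, OpenCV 4.12 (cv2) and the standard library are available. Lean on these libraries where they do the work, as an engineer would, in place of code of your own. Each camera call takes 0.05 s, during which the arm holds its last target. There are 200 camera calls.

### The job

Lift the wooden roller off the storage tub and lay it in the shallow metal tray, then carry the wooden trug over, tip everything in it out into the tub, keeping it tipped until the last piece is in, and stand the empty trug upright back in its place, half under the shelf. Set the roller and the trug down without dropping them, and leave the other things on the table and shelf where they are.

Things in the scene. Friction and masses are not known exactly. Their poses are not given: they have to be found in the camera images.
- trug_handle (a point): Middle of the carrying bar of a wooden trug (open tote): round dowel 28 mm thick, 184 mm free length along y, 140 mm above the trug's underside; z up, x across. Trug 0.34 kg (varies by a quarter), about 0.6 kg full, loose; it can turn about its bar in a weak grip. Bar 5 to 20 mm in front of the shelf board's edge: only a tool leaning back from the shelf by about 30 to 45 degrees reaches it.
- trug_floor (a point): Centre of the trug's inner floor, 6 mm above its underside, same axes. The trug is symmetrical: floor 92 mm wide (x) and 184 mm long (y); both long sides flare out at 50 degrees above level to rims 50 mm high and 87 mm either side of the bar's plane. End boards reach 100 mm from the middle (y) and 154 mm up. Pieces roll out over a long side when it is turned about its bar well past 50 degrees.
- ball1_center (a point): Centre of a cork massage ball, 58 mm in diameter, 0.05 kg, loose in the trug.
- ball2_center (a point): Centre of a second cork massage ball, 58 mm, 0.05 kg, loose in the trug.
- ball3_center (a point): Centre of a wooden massage ball, 58 mm, 0.07 kg, loose in the trug.
- double_ball_center (a point): Middle of a black rubber double ball (two 54 mm balls joined, 104 mm long along its y axis), 0.09 kg, loose in the trug.
- tub: Grey plastic storage tub, open on top, fixed: outside 180 mm (its x) by 270 mm (its y), 110 mm high, walls and floor 5 mm. Origin at the centre of its underside on the table, z up. At the start the roller lies across its mouth.
- roller_center (a point): Middle of a grooved wooden massage roller, 220 mm long along its x axis: body 44 mm thick, 150 mm long, with a 28 mm spigot 35 mm long at each end. 0.17 kg. At the start it lies roughly across the tub's mouth (along the tub's x), spigots on the rims, axis 124 mm above the table; it can roll.
- tray: Shallow aluminium tray, fixed: outside 120 mm (its x) by 260 mm (its y), 22 mm high, walls and floor 4 mm. Origin at the centre of its underside, z up. The roller lies in it along the tray's y, its axis then 26 mm above the table.
- shelf: White melamine shelf board on two end panels along the back, fixed. Origin: middle of the board's front edge, at table height; x points away from the robot, y along the edge. Board over x 0 to 200 mm, underside 265 mm and top 283 mm above the table, 1.3 m long.
- key_ring (a point): Centre of a key ring (40 mm wide) gripped by a spring clip on the shelf's front edge, fixed: it stands 15 mm out in front of the edge and its keys hang down to 170 mm above the table. Leave clear.
- bottle: Clear plastic drinking bottle, 66 mm in diameter, 190 mm high, upright beside the trug at the shelf's edge, 0.35 kg. Origin at the centre of its base. Bystander.
- dumbbell: Small hex dumbbell, 155 mm long (x), 62 mm high, 72 mm wide, 1 kg, on the table on the other side of the trug. Origin at the centre of its underside. Bystander.
- grip_trainer: Steel spring hand gripper lying flat, about 150 by 100 mm, 22 mm high, on the table in front of the trug. Origin between its handles. Bystander.
- shoe_brush: Wooden shoe brush, 150 by 50 mm, 40 mm high, on the table at the left, near the shelf. Origin at the centre of its underside. Bystander.
Not all that is in view belongs to the job. What is shaped like the part that bears double_ball_center but green is not meant.

How it is judged (in metres and radians):
On the way, in this order (a step that is already met when the one before it is completed fails the run):
1. the roller lies in the tray, let go (x of roller_center in the frame of tray between -0.05 and 0.05 m and y of roller_center in the frame of tray between -0.06 and 0.06 m and z of roller_center in the frame of tray between 0 and 0.035 m and angle between roller_center's own x axis and vertical between 1.45 and 1.69 rad and contact force between the fingers and roller below 0.2 N and linear speed of roller below 0.08 m/s), for 0.2 s.
2. all four pieces are in the tub while the trug is held tipped over it (x of ball1_center in the frame of tub between -0.088 and 0.088 m and y of ball1_center in the frame of tub between -0.133 and 0.133 m and z of ball1_center in the frame of tub between 0 and 0.105 m and x of ball2_center in the frame of tub between -0.088 and 0.088 m and y of ball2_center in the frame of tub between -0.133 and 0.133 m and z of ball2_center in the frame of tub between 0 and 0.105 m and x of ball3_center in the frame of tub between -0.088 and 0.088 m and y of ball3_center in the frame of tub between -0.133 and 0.133 m and z of ball3_center in the frame of tub between 0 and 0.105 m and x of double_ball_center in the frame of tub between -0.088 and 0.088 m and y of double_ball_center in the frame of tub between -0.133 and 0.133 m and z of double_ball_center in the frame of tub between 0 and 0.105 m and angle between trug_handle's own z axis and vertical above 0.6 rad and horizontal distance between trug_handle and tub below 0.2 m and contact force between the fingers and trug above 0.2 N), for 0.2 s.
At the end, for the whole second after the job is handed in: All four pieces in the tub, below its rim; roller level in the tray (middle within 50 mm across, 60 mm along of its centre); trug upright within 6 degrees, its bar within 60 mm of where it was and within 23 degrees of parallel to the shelf edge; trug and roller let go, all at rest (x of ball1_center in the frame of tub between -0.088 and 0.088 m and y of ball1_center in the frame of tub between -0.133 and 0.133 m and z of ball1_center in the frame of tub between 0 and 0.105 m and x of ball2_center in the frame of tub between -0.088 and 0.088 m and y of ball2_center in the frame of tub between -0.133 and 0.133 m and z of ball2_center in the frame of tub between 0 and 0.105 m and x of ball3_center in the frame of tub between -0.088 and 0.088 m and y of ball3_center in the frame of tub between -0.133 and 0.133 m and z of ball3_center in the frame of tub between 0 and 0.105 m and x of double_ball_center in the frame of tub between -0.088 and 0.088 m and y of double_ball_center in the frame of tub between -0.133 and 0.133 m and z of double_ball_center in the frame of tub between 0 and 0.105 m and x of roller_center in the frame of tray between -0.05 and 0.05 m and y of roller_center in the frame of tray between -0.06 and 0.06 m and z of roller_center in the frame of tray between 0 and 0.035 m and angle between roller_center's own x axis and vertical between 1.45 and 1.69 rad and angle between trug_handle's own z axis and vertical below 0.1 rad and distance of trug_handle from where it was at the start of the episode below 0.06 m and z of trug_handle in the frame of shelf between 0.13 and 0.15 m and angle between the y axis of trug_handle and the y axis of shelf, either way round below 0.4 rad and contact force between the fingers and trug below 0.2 N and linear speed of each of trug, roller below 0.03 m/s and linear speed of each of ball1, ball2, ball3, double_ball below 0.06 m/s); the robot touches nothing.
It fails at once if a bystander (bottle, dumbbell, hand gripper or shoe brush) is moved more than 30 mm or the bottle tips over (distance of any of bottle, dumbbell, grip_trainer, shoe_brush from where it was at the start of the episode above 0.03 m or angle between bottle's own z axis and vertical above 0.5 rad).
It fails at once if the roller is dropped (falls freely faster than 0.7 m/s) (contact force between the fingers and roller below 0.2 N and linear speed of roller above 0.7 m/s).
It fails at once if the trug is dropped (falls freely faster than 0.7 m/s) (contact force between the fingers and trug below 0.2 N and linear speed of trug above 0.7 m/s).
It also fails if it takes over 72 s, if anything falls off the work surface, if the arm or the gripper's body presses on something with over 40 N, if the wrist force passes 120 N, or if a joint passes its speed limit or range.

## Working session

There is one attempt and no reset: what is moved stays moved. The work goes in short steps, Python scripts to look and compute and a shell command to move; the robot and the scene stay as the last step left them, time stands still between calls to the robot, and variables do not carry over. Pictures are saved under pics/ and viewed, about 8 in all and at most 12, crops included, and the job is handed in when it is done.

```bash
ls; mkdir -p pics; cat > h.py <<'E'
import numpy as np, cv2
from station import ctrl, optics
def cam(n):
    p=optics.camera_params(n); f=240/np.tan(np.radians(p["vertical_fov"])/2)
    return f,p["cx"],p["cy"],np.array(p["R"]),np.array(p["t"])
def grab(n,save=None):
    c=cam(n); im,d=optics.grab_frame(n)
    np.savez('%s.npz'%(save or n),im=im,d=d,f=c[0],cx=c[1],cy=c[2],R=c[3],t=c[4])
    if save: cv2.imwrite('pics/%s.png'%save,im)
    return im,d,c
def cloud(n):
    z=np.load('%s.npz'%n); d=z['d']; v,u=np.mgrid[:480,:640]
    P=np.stack([(u-z['cx'])/z['f']*d,(v-z['cy'])/z['f']*d,d],-1)
    W=(P-z['t'])@z['R']; W[d<=0]=np.nan
    return W,z['im']
E
python3 - <<'E'
from h import *
for n in("scene","side"):
    grab(n,n)
    c=cam(n); print(n,c[0],(-c[3].T@c[4]).round())
print(ctrl.state())
E
```

```text
pics
scene 497.3156776664838 [ -41.  486. 1237.]
side 464.6031703741719 [  93. -493.  846.]
{'t': 0.1, 'joint_positions': array([-1.39312605e-01,  2.91237808e-01, -1.54029337e-01,  1.12672305e+00,
        9.55651418e-06,  1.43148638e+00]), 'qd': array([ 7.42996440e-05, -6.89979649e-04,  2.58493557e-03, -1.39453724e-03,
       -8.57428940e-04,  2.78590090e-03]), 'effort': array([ 6.19868915e-04, -5.37977386e+01,  3.31919432e+01,  9.26249544e-03,
       -2.26563770e-04,  3.33016703e-05]), 'tcp_pos': array([5.24607431e+02, 5.53793774e-02, 2.30790571e+02]), 'orientation': array([ 7.07107596e-01,  7.07105714e-01, -3.55577720e-04, -4.79494808e-04]), 'force': array([-0.08696191, -0.04411252, -0.61547888]), 'wrist_torque': array([ 0.00943289, -0.06324281,  0.02882957]), 'opening': 85.40818682011708}
```

View pics/scene.png

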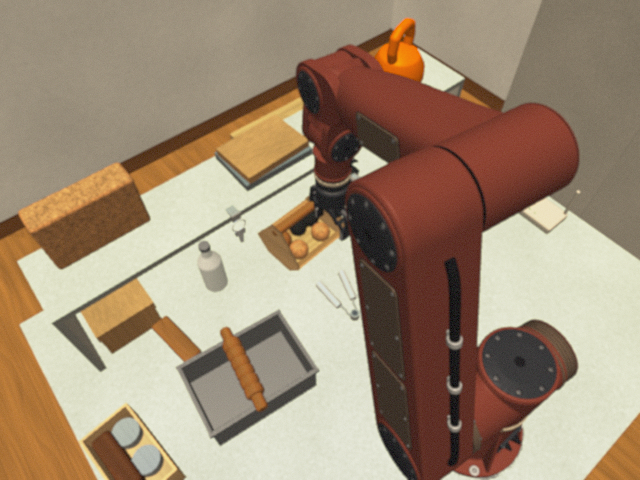

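View pics/side.png

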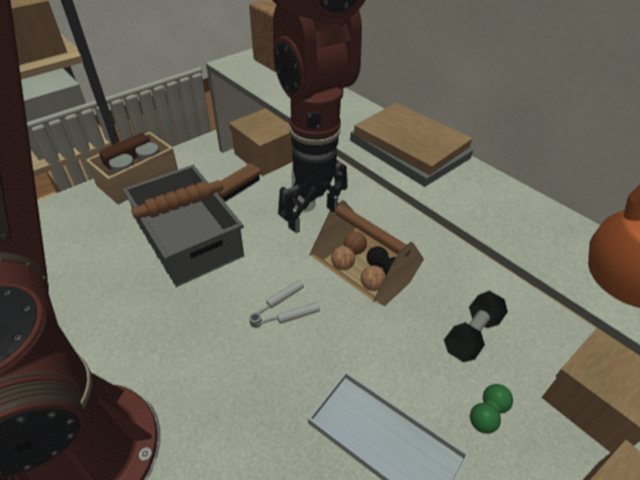

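Scene view: the roller lies on the tub from (227,332) to (260,405). The trug is at about (305,235), the keys at (237,225) and the bottle at (212,268). A roller-like bar also sits in a wooden box at (125,455), but it isn't on the tub, so it isn't the one meant.
Side view: the tray is at (390,430), the dumbbell at (478,325) and the gripper at (285,305). The green double ball at (490,408) is the decoy; the black one is in the trug at (380,258).

```bash
python3 - <<'E'
from h import *
S,si=cloud('scene'); D,di=cloud('side')
def pr(W,l):
    for n,(u,v) in l.items(): print(n,np.nanmedian(W[v-1:v+2,u-1:u+2].reshape(-1,3),0).round(0))
def rect(W,m,n,k=None):
    p=W[m][:,:2].astype(np.float32)
    r=cv2.minAreaRect(p); print(n,len(p),r, W[m][:,2].mean())
def box(W,u0,v0,u1,v1,z0,z1):
    m=np.zeros(W.shape[:2],bool); m[v0:v1,u0:u1]=1
    return m&(W[...,2]>z0)&(W[...,2]<z1)
m=box(S,165,305,325,445,104,114)
# exclude roller
rect(S,m,'tub scene'); rect(D,box(D,120,160,250,290,104,114),'tub side')
def axis(W,m,n):
    p=W[m]; r=cv2.minAreaRect(p[:,:2].astype(np.float32)); print(n,len(p),r,p[:,2].max())
axis(S,box(S,215,322,270,412,122,160),'roller scene'); axis(D,box(D,130,175,225,220,122,160),'roller side')
t=box(D,305,370,470,480,-10,40); 
rect(D,box(D,305,370,470,480,16,28),'tray rim side')
pr(D,dict(trayc1=(347,378),trayc2=(311,421),trayc3=(463,456),tin=(390,430),hA=(340,210),hB=(404,248),hM=(372,229),edge1=(450,217),edge2=(560,287),sh=(470,190),dbA=(488,305),dbB=(465,340),gt1=(257,318),gt2=(300,287),gt3=(317,308),ball=(372,277),ball2=(343,258),ball3=(355,240),dbl=(378,256),ring=(395,262)))
pr(S,dict(bottlecap=(205,246),bot=(212,270),ring=(236,215),keys=(240,232),brush=(178,338),brushend=(160,322),edge=(180,238),edge2=(100,290),shelf=(140,240),boxd=(130,300)))
# shelf front edge
for W,n in((S,'S'),(D,'D')):
    m=(W[...,2]>279)&(W[...,2]<288)
    p=W[m]; ys=np.arange(-600,600,50)
    print(n,[(int(y),int(np.percentile(q[:,0],1))) for y in ys if len(q:=p[(abs(p[:,1]-y)<15)&(p[:,0]>400)&(p[:,0]<800)])>20])
E
```

```text
tub scene 1623 ((401.2926330566406, 351.96484375), (281.3129577636719, 203.0339813232422), 83.35205841064453) 108.66723819433486
tub side 1272 ((407.97906494140625, 349.88873291015625), (286.7288513183594, 190.9501953125), 83.33697509765625) 108.27977712850902
roller scene 1524 ((409.2254638671875, 360.5435485839844), (43.24500274658203, 220.62078857421875), 80.11204528808594) 151.53319383476992
roller side 1281 ((410.0164489746094, 353.8017883300781), (41.64288330078125, 219.9851837158203), 79.98033142089844) 148.0515235405058
tray rim side 1098 ((415.0201721191406, -331.158203125), (122.26266479492188, 259.9284362792969), 12.116776466369629) 21.089515050865728
trayc1 [ 445. -201.    9.]
trayc2 [ 332. -224.   21.]
trayc3 [ 496. -441.   13.]
tin [ 435. -325.    5.]
hA [658.  60. 152.]
hB [ 677. -114.  154.]
hM [670. -29. 151.]
edge1 [ 692. -186.  283.]
edge2 [ 694. -400.  283.]
sh [ 783. -164.  283.]
dbA [ 765. -291.   62.]
dbB [ 657. -311.   63.]
gt1 [389.  21.  22.]
gt2 [518.  32.  15.]
gt3 [507. -39.  17.]
ball [636. -76.  58.]
ball2 [627.   9.  56.]
ball3 [687.  31.  59.]
dbl [695. -38.  53.]
ring [ 649. -119.  135.]
bottlecap [712. 262. 190.]
bot [687. 272. 115.]
ring [673. 176. 287.]
keys [670. 178. 220.]
brush [615. 436.  37.]
brushend [685. 450.  39.]
edge [702. 315. 282.]
edge2 [689. 522. 283.]
shelf [756. 391. 283.]
boxd [745. 481. 110.]
S [(-600, 677), (-550, 702), (-100, 697), (-50, 677), (0, 468), (50, 678), (100, 678), (150, 679), (200, 679), (250, 678), (300, 678), (350, 679), (400, 678), (450, 678), (500, 678), (550, 678)]
D [(-500, 679), (-450, 679), (-400, 679), (-350, 679), (-300, 680), (-250, 680), (-200, 679), (-150, 679), (-100, 679), (-50, 679), (0, 468), (50, 680), (100, 679), (150, 720), (200, 770), (300, 680), (350, 680), (400, 680), (450, 680), (500, 680), (550, 680)]
```

```bash
python3 -m jog '[{"grip":1,"linear":[-5.8,17.8,2],"rot":[0,0,0.7]},{"grip":1,"linear":[-5.8,17.8,2],"rot":[0,0,0.7]},{"grip":1,"linear":[-5.8,17.8,2],"rot":[0,0,0.7]},{"grip":1,"linear":[-5.8,17.8,2],"rot":[0,0,0.7]}]' 40
python3 -m jog '[{"grip":1,"linear":[-5.8,17.8,-2],"rot":[0,0,0.696]},{"grip":1,"linear":[-5.8,17.8,-2],"rot":[0,0,0.696]},{"grip":1,"linear":[-5.8,17.8,-2],"rot":[0,0,0.696]},{"grip":1,"linear":[-5.8,17.8,-2],"rot":[0,0,0.696]},{"grip":1,"linear":[-5.8,17.8,-2],"rot":[0,0,0.696]}]'
cat > trug.py <<'E'
from h import *
def bar(n,W):
    m=(W[...,2]>143)&(W[...,2]<160)&(W[...,0]>600)&(W[...,0]<730)&(abs(W[...,1])<140)
    p=W[m]
    if len(p)<50: print(n,'few',len(p)); return
    l=cv2.fitLine(p[:,:2].astype(np.float32),cv2.DIST_HUBER,0,.01,.01).ravel()
    y=p[:,1]; print(n,len(p),'mean',p.mean(0).round(1),'slope deg',np.degrees(np.arctan(l[0]/l[1])).round(1),'y',np.percentile(y,[1,99]).round(), 'x at mid',(l[2]+(np.percentile(y,[1,99]).mean()-l[3])*l[0]/l[1]).round(1), 'zmax',np.percentile(p[:,2],95).round(1))
E
python3 - <<'E'
from h import *
from trug import bar
s=ctrl.state(); print(s['t'],s['tcp_pos'],s['joint_positions'].round(2))
for n in('scene','side'):
    grab(n,n+'2'); bar(n,cloud(n+'2')[0])
grab('wrist','w1'); W,im=cloud('w1')
m=(W[...,2]>130)&(W[...,2]<160)&(np.hypot(W[...,0]-409,W[...,1]-357)<130)
p=W[m]; print('roller',len(p),cv2.minAreaRect(p[:,:2].astype(np.float32)),p[:,2].max())
c=np.hstack([cloud('side2')[1][180:330,280:450].repeat(3,0).repeat(3,1)]); cv2.imwrite('pics/c1.png',c)
E
```

```text
t: 0.6
tcp_pos: [465.4, 181.6, 251.6]
orientation: [0.417, 0.909, 0.0, -0.0]
force: [0.7, -0.9, -0.5]
opening: 85.1
t: 1.23
tcp_pos: [408.4, 356.4, 230.8]
orientation: [0.087, 0.996, -0.0, -0.0]
force: [-0.2, -0.3, -0.2]
opening: 85.5
1.225 [408.36978082 356.39924546 230.80787167] [ 0.58  0.32 -0.11  1.14 -0.    0.76]
scene few 0
side 965 mean [669.7 -27.5 150.5] slope deg -4.9 y [-122.   78.] x at mid 668.0 zmax 154.6
roller 16187 ((411.9179992675781, 361.7224426269531), (41.66359329223633, 220.1239776611328), 79.99646759033203) 147.99217984498566
```

View pics/c1.png

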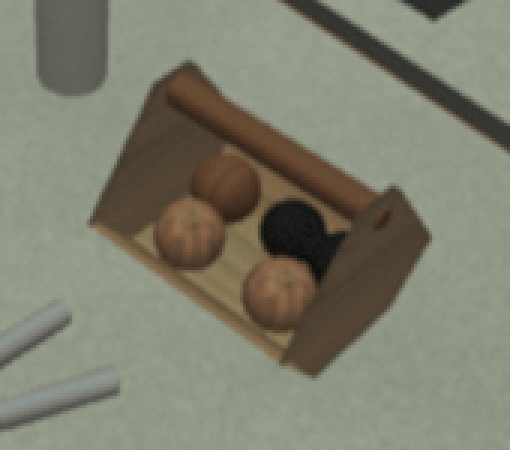

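View pics/w1.png

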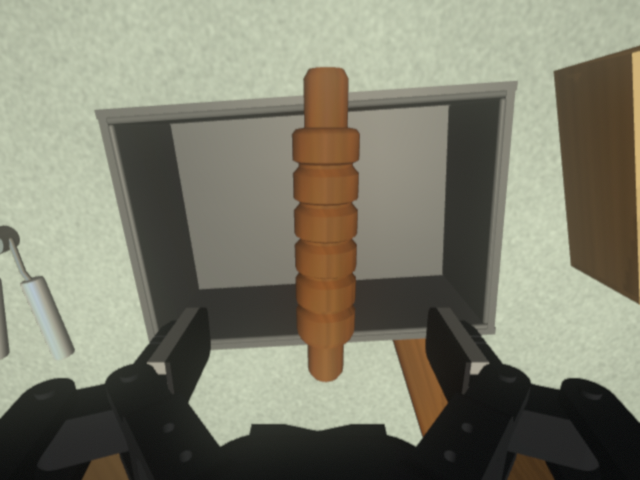

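The crop shows two cork balls, the wooden ball and the black double ball in the trug. The wrist view shows the roller centred between the open fingers at (327,220).

```bash
python3 -m jog '[{"grip":1,"linear":[0.25,0.25,-6],"rot":[0,0,0]},{"grip":1,"linear":[0.25,0.25,-10],"rot":[0,0,0]},{"grip":1,"linear":[0.25,0.25,-12.7],"rot":[0,0,0]},{"grip":1,"linear":[0.25,0.25,-12.7],"rot":[0,0,0]}]' 50
python3 -m jog '[{"grip":-1,"linear":[0,0,0],"rot":[0,0,0]},{"grip":-1,"linear":[0,0,0],"rot":[0,0,0]},{"grip":-1,"linear":[0,0,0],"rot":[0,0,0]},{"grip":-1,"linear":[0,0,0],"rot":[0,0,0]},{"grip":-1,"linear":[0,0,0],"rot":[0,0,0]}]' 50
python3 -m jog '[{"grip":-1,"linear":[0,0,2],"rot":[0,0,0]},{"grip":-1,"linear":[0,0,5],"rot":[0,0,0]},{"grip":-1,"linear":[0,0,10],"rot":[0,0,0]},{"grip":-1,"linear":[0,0,13],"rot":[0,0,0]},{"grip":-1,"linear":[0,0,13],"rot":[0,0,0]}]'
```

```text
t: 1.88
tcp_pos: [410.7, 356.9, 102.9]
orientation: [0.089, 0.996, -0.001, -0.001]
force: [-0.2, 0.4, 0.4]
opening: 85.4
t: 2.5
tcp_pos: [412.3, 358.7, 105.8]
orientation: [0.087, 0.996, 0.0, 0.001]
force: [-1.1, -2.6, 7.0]
opening: 42.5
t: 3.12
tcp_pos: [412.8, 359.4, 237.2]
orientation: [0.087, 0.996, 0.002, 0.002]
force: [0.5, -0.4, -1.7]
opening: 42.3
```

```bash
python3 -m jog '[{"grip":-1,"linear":[0.1,-6,1],"rot":[0,0,-0.1]},{"grip":-1,"linear":[0.1,-12,1],"rot":[0,0,-0.2]},{"grip":-1,"linear":[0.1,-18,1],"rot":[0,0,-0.3]},{"grip":-1,"linear":[0.1,-24,1],"rot":[0,0,-0.4]}]'
python3 -m jog '[{"grip":-1,"linear":[0.1,-6,0],"rot":[0,0,-0.1]},{"grip":-1,"linear":[0.1,-12,0],"rot":[0,0,-0.2]},{"grip":-1,"linear":[0.1,-18,0],"rot":[0,0,-0.3]},{"grip":-1,"linear":[0.1,-24,0],"rot":[0,0,-0.4]}]'
python3 -m jog '[{"grip":-1,"linear":[0.1,-6,0],"rot":[0,0,-0.1]},{"grip":-1,"linear":[0.1,-12,0],"rot":[0,0,-0.2]},{"grip":-1,"linear":[0.2,-18,-2],"rot":[0,0,-0.3]},{"grip":-1,"linear":[0.2,-21,-4],"rot":[0,0,-0.386]},{"grip":-1,"linear":[0.2,-21,-4],"rot":[0,0,-0.386]}]'
python3 - <<'E'
from h import *
from trug import bar
s=ctrl.state(); print(s['t'],s['tcp_pos'],s['joint_positions'].round(2))
grab('scene','scene3'); bar('scene',cloud('scene3')[0])
grab('wrist','w2'); W,im=cloud('w2')
p=W[(W[...,2]>15)&(W[...,2]<28)&(np.hypot(W[...,0]-415,W[...,1]+331)<170)]
print('tray',len(p),cv2.minAreaRect(p[:,:2].astype(np.float32)))
E
```

```text
t: 3.62
tcp_pos: [411.7, 116.8, 243.5]
orientation: [0.285, 0.959, -0.0, -0.0]
force: [1.9, -0.5, -1.3]
opening: 42.7
t: 4.12
tcp_pos: [412.7, -123.2, 243.7]
orientation: [0.47, 0.883, 0.0, -0.0]
force: [1.0, -0.3, -1.1]
opening: 42.8
t: 4.75
tcp_pos: [414.0, -332.3, 201.6]
orientation: [0.63, 0.776, 0.0, -0.002]
force: [-0.2, 1.3, -0.5]
opening: 42.7
4.75 [ 414.04865434 -332.32718528  201.59412299] [-0.81  0.32 -0.19  1.06 -0.    0.55]
scene 629 mean [668.8 -14.8 150.5] slope deg -5.1 y [-118.   83.] x at mid 667.9 zmax 156.0
tray 2729 ((454.3910217285156, -320.1783447265625), (197.93785095214844, 258.9071960449219), 11.911508560180664)
```

View pics/w2.png

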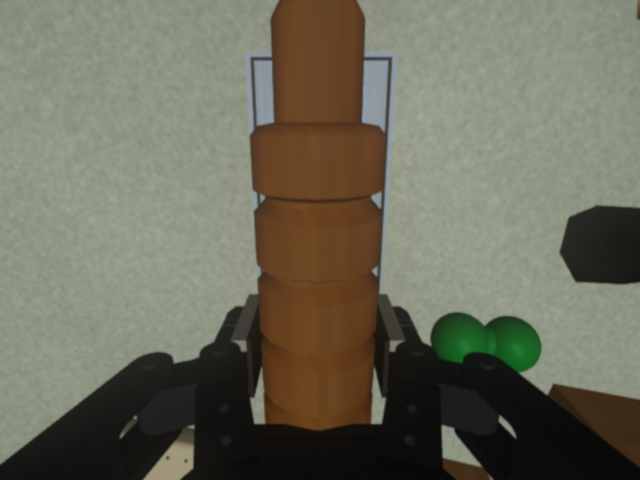

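```bash
python3 -m jog '[{"grip":-1,"linear":[0.1,0.1,-6],"rot":[0,0,0]},{"grip":-1,"linear":[0.1,0.1,-12],"rot":[0,0,0]},{"grip":-1,"linear":[0.1,0.1,-17],"rot":[0,0,0]},{"grip":-1,"linear":[0.1,0.1,-18.5],"rot":[0,0,0]},{"grip":-1,"linear":[0.1,0.1,-18.5],"rot":[0,0,0]}]'
python3 -m jog '[{"grip":-1,"linear":[0,0,-0.3],"rot":[0,0,0]},{"grip":-1,"linear":[0,0,-0.6],"rot":[0,0,0]},{"grip":-1,"linear":[0,0,-0.6],"rot":[0,0,0]}]'
```

```text
t: 5.48
tcp_pos: [416.9, -330.0, 19.9]
orientation: [0.629, 0.778, 0.0, -0.0]
force: [0.1, -0.4, -0.2]
opening: 42.7
t: 5.85
tcp_pos: [416.8, -330.8, 13.9]
orientation: [0.629, 0.777, -0.0, 0.001]
force: [0.5, -0.2, -1.8]
opening: 42.4
```

```bash
python3 -m jog '[{"grip":-1,"linear":[0,0,-0.2],"rot":[0,0,0]},{"grip":-1,"linear":[0,0,-0.4],"rot":[0,0,0]},{"grip":-1,"linear":[0,0,-0.4],"rot":[0,0,0]}]'
python3 -m jog '[{"grip":-1,"linear":[0,0,-0.1],"rot":[0,0,0]},{"grip":-1,"linear":[0,0,-0.2],"rot":[0,0,0]},{"grip":-1,"linear":[0,0,-0.2],"rot":[0,0,0]}]'
```

```text
t: 6.22
tcp_pos: [416.3, -330.3, 9.1]
orientation: [0.629, 0.777, 0.0, -0.0]
force: [-0.1, -1.0, -2.5]
opening: 42.3
t: 6.6
tcp_pos: [416.5, -330.5, 8.0]
orientation: [0.629, 0.777, -0.0, 0.0]
force: [-3.0, 1.8, 8.3]
opening: 42.5
```

Contact with the tray. Open partly, because the tray walls limit the finger spread, then rise.

```bash
python3 -m jog '[{"grip":0.2,"linear":[0,0,0],"rot":[0,0,0]},{"grip":0.4,"linear":[0,0,0],"rot":[0,0,0]},{"grip":0.4,"linear":[0,0,0],"rot":[0,0,0]},{"grip":0.4,"linear":[0,0,0],"rot":[0,0,0]}]'
python3 -m jog '[{"grip":0.4,"linear":[0,0,2],"rot":[0,0,0]},{"grip":0.4,"linear":[0,0,5],"rot":[0,0,0]},{"grip":0.4,"linear":[0,0,10],"rot":[0,0,0]},{"grip":0.4,"linear":[0,0,16],"rot":[0,0,0]},{"grip":0.4,"linear":[0,0,20],"rot":[0,0,0]}]'
python3 - <<'E'
from h import *
from trug import bar
s=ctrl.state(); print(s['t'],s['tcp_pos'],s['joint_positions'].round(3),s['orientation'])
grab('wrist','w3'); W,im=cloud('w3')
p=W[(W[...,2]>30)&(W[...,2]<60)&(abs(W[...,0]-415)<70)&(abs(W[...,1]+331)<130)]
print('roller',len(p),cv2.minAreaRect(p[:,:2].astype(np.float32)),p[:,2].max())
grab('side','side3'); W=cloud('side3')[0]; bar('side',W)
p=W[(W[...,2]>30)&(W[...,2]<60)&(abs(W[...,0]-415)<70)&(abs(W[...,1]+331)<130)]
print('roller side',len(p),cv2.minAreaRect(p[:,:2].astype(np.float32)),p[:,2].max())
E
```

```text
t: 7.1
tcp_pos: [416.5, -330.5, 7.2]
orientation: [0.629, 0.777, -0.0, -0.0]
force: [-0.2, -0.2, -0.8]
opening: 59.9
t: 7.72
tcp_pos: [416.9, -330.9, 210.1]
orientation: [0.629, 0.777, -0.0, 0.001]
force: [0.1, 0.4, -0.3]
opening: 59.8
7.725 [ 416.91196392 -330.92526073  210.09937349] [-0.808  0.315 -0.176  1.077 -0.     0.552] [ 6.29103304e-01  7.77320660e-01 -1.67845997e-04  1.26353022e-03]
roller 10150 ((416.4761962890625, -328.4494934082031), (42.555816650390625, 219.8336944580078), 11.933862686157227) 50.55552541722975
side 796 mean [667.6 -10.6 150.4] slope deg -4.3 y [-116.   78.] x at mid 667.1 zmax 154.7
roller side 2665 ((414.47509765625, -331.4176025390625), (43.67711639404297, 219.9706573486328), 12.093220710754395) 52.77119680967576
```

```bash
cat > rec.py <<'E'
import json,numpy as np
from station import ctrl
s=ctrl.state(); r=[list(map(float,s[k])) for k in('joint_positions','tcp_pos','orientation')]
open('rec.jsonl','a').write(json.dumps(r)+'\n'); print(np.round(r[0],3),s['t'])
E
python3 rec.py
python3 -m jog '[{"grip":1,"linear":[2,8,12],"rot":[0,0,0]},{"grip":1,"linear":[4,15,12],"rot":[0,0,-0.122]},{"grip":1,"linear":[4,15,12],"rot":[0,0,-0.122]},{"grip":1,"linear":[4,15,12],"rot":[0,0,-0.122]},{"grip":1,"linear":[4,15,12],"rot":[0,0,-0.122]}]' 110
python3 rec.py
python3 -m jog '[{"grip":1,"linear":[5.3,16.2,0],"rot":[0.06,-0.7,0]},{"grip":1,"linear":[5.3,16.2,0],"rot":[0.06,-0.7,0]},{"grip":1,"linear":[5.3,16.2,0],"rot":[0.06,-0.7,0]},{"grip":1,"linear":[5.3,16.2,0],"rot":[0.06,-0.7,0]},{"grip":1,"linear":[5.3,16.2,0],"rot":[0.06,-0.7,0]}]'
python3 -m jog '[{"grip":1,"linear":[0,0,0],"rot":[0,0,0]}]'
python3 rec.py
python3 - <<'E'
import json,numpy as np
from scipy.optimize import least_squares
from scipy.spatial.transform import Rotation as R
D=[json.loads(l) for l in open('rec.jsonl')]
D+=[[[-0.139,.291,-.153,1.127,0,1.431],[525,0,231.3],[.70711,.70711,0,0]],[[.58,.32,-.11,1.14,0,.76],[408.4,356.4,230.8],[.087,.996,0,0]]]
open('fk.py','w').write('''
import numpy as np
from scipy.spatial.transform import Rotation as R
def fk(p,q):
    h,L1,L2,d,off,o2,e,s=p
    # local arm frame: x fwd, y left, z up at q=0; tool forward
    P=lambda a:R.from_rotvec([0,a,0])   # positive pitches down
    Q=P(q[1]); x=np.array([e,off,h])+Q.apply([0,0,L1])
    Q=P(q[1]-q[2]); x=x+Q.apply([L2,0,o2])
    Q=P(q[1]-q[2]+q[3])*R.from_rotvec([0,0,s*q[4]]); 
    x=x+Q.apply([d,0,0])
    Q=Q*R.from_rotvec([q[5],0,0])
    # tool axes at q6=0: z=fwd ; tool y azimuth = j1-j6+pi/2 when down
    B=R.from_matrix(np.array([[0,0,1],[0,1,0],[-1,0,0]],float))
    J=R.from_rotvec([0,0,q[0]])
    return J.apply(x),J*Q*B
''')
from fk import fk
def res(p):
    o=[]
    for q,t,_ in D: o+=list(fk(p,q)[0]-t)
    return o+list((np.array(p)-p0)*.003)
p0=np.array([250,420,440,180,73,0,0,1.])
r=least_squares(res,p0); print(r.x.round(1),np.abs(res(r.x)).max().round(1))
for q,t,o in D: print((fk(r.x,q)[0]-t).round(1),np.degrees((fk(r.x,q)[1].inv()*R.from_quat(o)).as_rotvec()).round(1))
np.save('p.npy',r.x)
E
```

```text
[-0.808  0.314 -0.174  1.076  0.     0.552] 7.825
t: 8.45
tcp_pos: [456.7, -180.2, 326.9]
orientation: [0.675, 0.738, -0.0, 0.0]
force: [0.2, -0.1, -0.4]
opening: 85.5
[-0.525  0.19  -0.036  1.345 -0.     0.956] 8.45
t: 9.07
tcp_pos: [505.9, -18.7, 323.0]
orientation: [0.636, 0.692, 0.251, 0.231]
force: [0.0, -0.3, 1.0]
opening: 85.5
t: 9.2
tcp_pos: [510.6, -20.4, 328.3]
orientation: [0.635, 0.692, 0.252, 0.233]
force: [0.4, 0.2, 0.6]
opening: 85.6
[-0.365 -0.298 -0.75   0.468  0.282  1.216] 9.2
[303.9 532.  387.4 461.   73.2  49.7  -3.8   0.7] 1.0
[ 0.3  0.1 -0.4] [-0.  0. -0.]
[ 0.2  0.2 -0.1] [ 0. -0. -0.]
[-0.  -0.   0.1] [-1.7  4.6  0. ]
[ 0.1  0.5 -0.3] [-0. -0.  0.]
[ 0.5 -1.   0.7] [ 0.   0.  -0.3]
```

```bash
sed -i 's/h,L1,L2,d,off,o2,e,s=p/h,L1,L2,d,off,o2,d1,oy=p; e=0; s=1/; s/    x=x+Q.apply(\[d,0,0\])/    x=x+P(q[1]-q[2]+q[3]).apply([d1,oy,0])+Q.apply([d,0,0])/' fk.py
cat > fit.py <<'E'
import json,numpy as np
from scipy.optimize import least_squares
from scipy.spatial.transform import Rotation as R
from fk import fk
D=[json.loads(l) for l in open('rec.jsonl')]
D+=[[[-0.139,.291,-.153,1.127,0,1.431],[525,0,231.3],[.70711,.70711,0,0]],[[.58,.32,-.11,1.14,0,.76],[408.4,356.4,230.8],[.087,.996,0,0]]]
p0=np.array([300,450,440,300,73,0,80,0.])
def res(p):
    o=[]
    for q,t,_ in D: o+=list(fk(p,q)[0]-t)
    return o+list((np.array(p)-p0)*np.array([1,1,1,1,1,3,1,3])*.003)
r=least_squares(res,p0); print(r.x.round(1))
for q,t,o in D: print((fk(r.x,q)[0]-t).round(1),np.degrees((fk(r.x,q)[1].inv()*R.from_quat(o)).as_rotvec()).round(1))
np.save('p.npy',r.x)
E
python3 fit.py
cat > ik.py <<'E'
import numpy as np
from scipy.optimize import least_squares
from scipy.spatial.transform import Rotation as R
from fk import fk
p=np.load('p.npy')
lo=np.array([-2.52,-.91,-1.3,-1.96,-1.52,-3.14]); hi=np.array([2.52,1.74,1.37,2.02,1.47,3.14])
def ik(t,M,q0=None):
    best=None
    for s in range(6 if q0 is None else 1):
        g=np.array([np.arctan2(t[1],t[0])-.1,.2,-.2,1,0,1.4]) if q0 is None else q0
        if s: g=np.clip(g+np.random.default_rng(s).normal(0,.5,6),lo+.01,hi-.01)
        f=lambda q:np.r_[(fk(p,q)[0]-t)/100,2*(fk(p,q)[1].inv()*M).as_rotvec()]
        r=least_squares(f,g,bounds=(lo,hi))
        if best is None or r.cost<best.cost: best=r
    return best.x,best.cost
def pose(bar,az,lean,tilt):
    """bar xyz (grasp point), bar azimuth deg, lean deg at grasp, tilt deg (spill over far rim)"""
    b=np.array([np.cos(np.radians(az)),np.sin(np.radians(az)),0]); f=np.array([b[1],-b[0],0])
    a=np.radians(lean-tilt); z=np.sin(a)*f-np.cos(a)*np.array([0,0,1])
    y=np.cos(a)*f+np.sin(a)*np.array([0,0,1]); x=np.cross(y,z)
    M=R.from_matrix(np.c_[x,y,z]); return np.array(bar)+19*z,M
E
python3 - <<'E'
from ik import *
print(pose((668,-19,140),95,40,0)[1].as_quat())
t,M=pose((668,-19,140),95,42,0); q,c=ik(t,M); print('grasp',t.round(),q.round(2),round(c,5))
for az in(30,40,50,60,70,83):
  for off in (85,100):
    f=np.array([np.sin(np.radians(az)),-np.cos(np.radians(az))])
    for tilt in(60,80,95,105):
        t,M=pose((*(np.array([404,351])+off*f),255),az,42,tilt); q,c=ik(t,M)
        print(az,off,tilt,q.round(2),round(c,4), 'margin',np.minimum(q-lo,hi-q).min().round(2))
E
```

```text
[298.1 512.7 385.2 322.8  73.2  58.9 123.1   0. ]
[ 0.4  0.  -0.3] [-0. -0. -0.]
[ 0.3  0.2 -0.4] [ 0.  0. -0.]
[-0.   0.   0.1] [ 0. -0. -0.]
[ 0.3  0.4 -0.3] [-0. -0.  0.]
[ 0.1 -1.2  0.9] [ 0.   0.  -0.3]
[0.63484713 0.69281407 0.2521637  0.23106546]
grasp [681. -18. 126.] [-0.24  0.33 -0.81 -0.27  0.21  1.33] 0.0
30 85 60 [ 0.24  0.33 -0.13  1.21  0.3   2.84] 0.0 margin 0.3
30 85 80 [ 0.08  0.46 -0.08  1.36  0.59  2.6 ] 0.0 margin 0.54
30 85 95 [-0.01  0.6  -0.03  1.53  0.76  2.36] 0.0 margin 0.49
30 85 105 [-0.05  0.72  0.01  1.68  0.84  2.18] 0.0 margin 0.34
30 100 60 [ 0.21  0.33 -0.12  1.22  0.3   2.82] 0.0 margin 0.32
30 100 80 [ 0.05  0.47 -0.06  1.38  0.58  2.57] 0.0 margin 0.57
30 100 95 [-0.03  0.62 -0.01  1.56  0.75  2.34] 0.0 margin 0.46
30 100 105 [-0.07  0.74  0.04  1.71  0.83  2.16] 0.0 margin 0.31
40 85 60 [ 0.26  0.4  -0.03  1.28  0.28  2.68] 0.0 margin 0.46
40 85 80 [0.12 0.56 0.08 1.5  0.54 2.45] 0.0 margin 0.52
40 85 95 [0.04 0.72 0.17 1.7  0.69 2.24] 0.0 margin 0.32
40 85 105 [0.01 0.83 0.22 1.86 0.76 2.07] 0.0 margin 0.16
40 100 60 [ 0.24  0.41 -0.01  1.3   0
[... 1376 characters left out ...]
 60 [0.34 0.61 0.31 1.52 0.2  2.23] 0.0 margin 0.5
70 100 80 [0.26 0.88 0.65 1.92 0.36 2.07] 0.0 margin 0.1
70 100 95 [0.2  0.95 0.67 2.02 0.47 1.98] 0.0294 margin 0.0
70 100 105 [0.17 0.96 0.6  2.02 0.54 1.93] 0.1178 margin 0.0
83 85 60 [0.41 0.65 0.39 1.58 0.16 2.08] 0.0 margin 0.44
83 85 80 [0.34 0.95 0.8  2.02 0.28 1.95] 0.0003 margin 0.0
83 85 95 [0.29 0.96 0.71 2.02 0.38 1.89] 0.086 margin 0.0
83 85 105 [0.26 0.96 0.65 2.02 0.44 1.87] 0.2288 margin 0.0
83 100 60 [0.39 0.68 0.44 1.61 0.15 2.07] 0.0 margin 0.41
83 100 80 [0.33 0.96 0.83 2.02 0.28 1.95] 0.0028 margin 0.0
83 100 95 [0.28 0.96 0.74 2.02 0.38 1.9 ] 0.1084 margin 0.0
83 100 105 [0.25 0.97 0.68 2.02 0.44 1.87] 0.265 margin 0.0
```

```bash
python3 - <<'E'
from ik import *
from h import *
from scipy.optimize import least_squares
grab('scene','scene4'); 
for n in('scene3','scene4','side3'):
    W,_=cloud(n); p=W[(W[...,2]>132)&(W[...,2]<160)&(W[...,0]>630)&(W[...,0]<700)&(W[...,1]>-90)&(W[...,1]<50)]
    if len(p)<60: print(n,len(p)); continue
    f=lambda v:np.hypot((p[:,0]-v[0]-v[1]*(p[:,1]+19)),p[:,2]-v[2])-14
    r=least_squares(f,[668,-.08,140],loss='soft_l1'); print(n,len(p),r.x.round(2),np.abs(r.fun).mean().round(1))
for s in(130,70,0):
    t,M=pose((668,-19,140),95,40,0); t=t-s*M.as_matrix()[:,2]; q,c=ik(t,M); print(s,t.round(),q.round(2),round(c,4))
E
```

```text
scene3 453 [ 6.7324e+02 -9.0000e-02  1.3925e+02] 1.7
scene4 455 [ 6.7331e+02 -9.0000e-02  1.3949e+02] 1.7
side3 736 [ 6.7444e+02 -9.0000e-02  1.3975e+02] 1.1
130 [597. -25. 225.] [-0.3   0.01 -0.81  0.09  0.24  1.27] 0.0
70 [635. -22. 179.] [-0.26  0.15 -0.81 -0.06  0.22  1.3 ] 0.0
0 [680. -18. 125.] [-0.23  0.32 -0.77 -0.2   0.2   1.32] 0.0
```

```bash
python3 -m jog '[{"grip":1,"linear":[4.5,-0.3,-5],"rot":[0,0,0]},{"grip":1,"linear":[9.2,-0.6,-10.5],"rot":[0,0,0]},{"grip":1,"linear":[9.2,-0.6,-10.5],"rot":[0,0,0]},{"grip":1,"linear":[9.2,-0.6,-10.5],"rot":[0,0,0]}]'
python3 - <<'E'
from ik import *
from h import *
s=ctrl.state(); grab('wrist','w4')
t,M=pose((673.5,-19.5,140),95,40,0)
print(s['tcp_pos'],'to go',(t-s['tcp_pos']).round(1),'in tool',M.inv().apply(t-s['tcp_pos']).round(1),np.degrees((M*R.from_quat(s['orientation']).inv()).as_rotvec()).round(1))
E
```

```text
t: 9.75
tcp_pos: [603.0, -25.3, 220.9]
orientation: [0.635, 0.693, 0.252, 0.232]
force: [0.5, 0.1, -0.2]
opening: 85.5
[602.9711761  -25.28561606 220.91055886] to go [ 82.7   6.9 -95.5] in tool [ -0.4   2.2 126.5] [0.1 0.1 0. ]
```

View pics/w4.png

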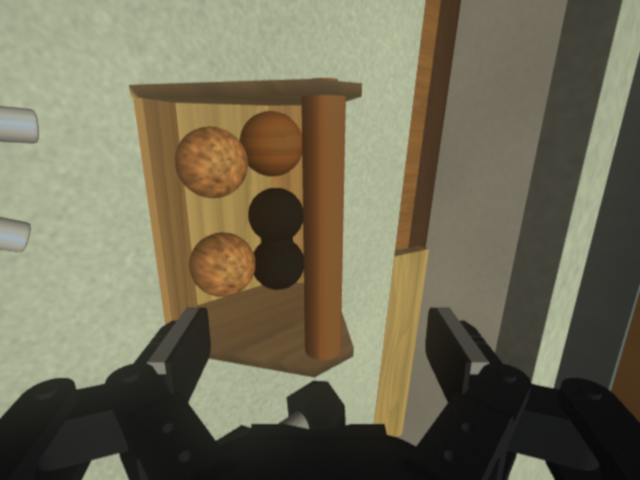

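Wrist view: the bar is centred at x≈323 between the fingers and runs straight up the image, and the four pieces lie in front of it. Going in along the tool axis.

```bash
python3 -m jog '[{"grip":1,"linear":[3.2,0.3,-3.8],"rot":[0,0,0]},{"grip":1,"linear":[6.4,0.5,-7.5],"rot":[0,0,0]},{"grip":1,"linear":[8.3,0.7,-9.7],"rot":[0,0,0]},{"grip":1,"linear":[8.3,0.7,-9.7],"rot":[0,0,0]}]'
python3 -m jog '[{"grip":-1,"linear":[0,0,0],"rot":[0,0,0]},{"grip":-1,"linear":[0,0,0],"rot":[0,0,0]},{"grip":-1,"linear":[0,0,0],"rot":[0,0,0]},{"grip":-1,"linear":[0,0,0],"rot":[0,0,0]},{"grip":-1,"linear":[0,0,0],"rot":[0,0,0]}]' 110
python3 -m jog '[{"grip":-1,"linear":[0,0,0],"rot":[0,0,0]},{"grip":-1,"linear":[0,0,1],"rot":[0,0,0]},{"grip":-1,"linear":[0,0,2],"rot":[0,0,0]},{"grip":-1,"linear":[0,0,2],"rot":[0,0,0]}]'
python3 rec.py
```

```text
t: 10.3
tcp_pos: [685.3, -17.7, 124.9]
orientation: [0.634, 0.693, 0.253, 0.233]
force: [-0.9, 0.4, 0.6]
opening: 85.7
t: 10.92
tcp_pos: [686.4, -17.8, 128.2]
orientation: [0.633, 0.692, 0.255, 0.235]
force: [-0.9, 0.1, 8.0]
opening: 25.1
t: 11.42
tcp_pos: [684.6, -17.6, 146.1]
orientation: [0.634, 0.692, 0.253, 0.233]
force: [-0.3, -0.5, -6.3]
opening: 25.3
[-0.228  0.292 -0.739 -0.139  0.2    1.326] 11.425
```

```bash
python3 -m jog '[{"grip":-1,"linear":[-0.5,0,1.5],"rot":[0,0,0]},{"grip":-1,"linear":[-2,0,2.5],"rot":[0,0,0]},{"grip":-1,"linear":[-5,0,2.5],"rot":[0,0,0]},{"grip":-1,"linear":[-8.5,0,3],"rot":[0,0,0]},{"grip":-1,"linear":[-12,0,3],"rot":[0,0,0]}]'
python3 -m jog '[{"grip":-1,"linear":[-3,0,1],"rot":[0,0,0]},{"grip":-1,"linear":[-6,0,4],"rot":[0,0,0]},{"grip":-1,"linear":[-8,0,8],"rot":[0,0,0]},{"grip":-1,"linear":[-9,0,11],"rot":[0,0,0]},{"grip":-1,"linear":[-9,0,11],"rot":[0,0,0]}]'
python3 - <<'E'
from ik import *
from h import *
s=ctrl.state(); grab('side','side5'); cv2.imwrite('pics/c5.png',cv2.resize(cloud('side5')[1][100:400,150:450],(600,600)))
q=s['joint_positions']; print(s['tcp_pos'],q.round(2))
C=np.array([404,351]); az=50; f=np.array([np.sin(np.radians(az)),-np.cos(np.radians(az))])
q0=q
for tilt,u,z in((0,74,265),(25,74,265),(45,74,265),(60,74,260),(70,95,253),(80,113,241),(95,137,219),(105,149,201)):
    t,M=pose((*(C+u*f),z),az,40,tilt); q0,c=ik(t,M,q0)
    print(tilt,'TCP',t.round(),'rotvec from base pose',(M*pose((0,0,0),az,40,0)[1].inv()).as_rotvec().round(3),q0.round(2),round(c,4))
E
```

```text
t: 12.05
tcp_pos: [563.1, -17.4, 175.0]
orientation: [0.634, 0.693, 0.253, 0.233]
force: [0.6, -1.2, -5.7]
opening: 24.8
t: 12.68
tcp_pos: [475.2, -18.1, 287.8]
orientation: [0.633, 0.692, 0.254, 0.235]
force: [-0.3, -1.0, -6.9]
opening: 24.9
[475.1938436  -18.11713152 287.75752165] [-0.41 -0.35 -0.89  0.38  0.31  1.18]
0 TCP [470. 296. 250.] rotvec from base pose [0. 0. 0.] [ 0.8   0.33 -0.26  0.93 -0.7   3.05] 0.0
25 TCP [464. 300. 247.] rotvec from base pose [0.28  0.334 0.   ] [ 0.59  0.29 -0.15  1.06 -0.25  2.85] 0.0
45 TCP [459. 304. 246.] rotvec from base pose [0.505 0.602 0.   ] [ 0.41  0.36 -0.02  1.23  0.08  2.67] 0.0
60 TCP [456. 308. 242.] rotvec from base pose [0.673 0.802 0.   ] [0.29 0.47 0.08 1.38 0.29 2.53] 0.0
70 TCP [469. 296. 237.] rotvec from base pose [0.785 0.936 0.   ] [0.2  0.58 0.19 1.52 0.4  2.39] 0.0
80 TCP [481. 286. 226.] rotvec from base pose [0.898 1.07  0.   ] [0.12 0.72 0.31 1.67 0.49 2.26] 0.0
95 TCP [497. 273. 208.] rotvec from base pose [1.066 1.27  0.   ] [0.04 0.96 0.51 1.93 0.59 2.05] 0.0
105 TCP [505. 266. 193.] rotvec from base pose [1.178 1.404 0.   ] [-0.    1.07  0.55  2.02  0.64  1.95] 0.0073
```

View pics/c5.png

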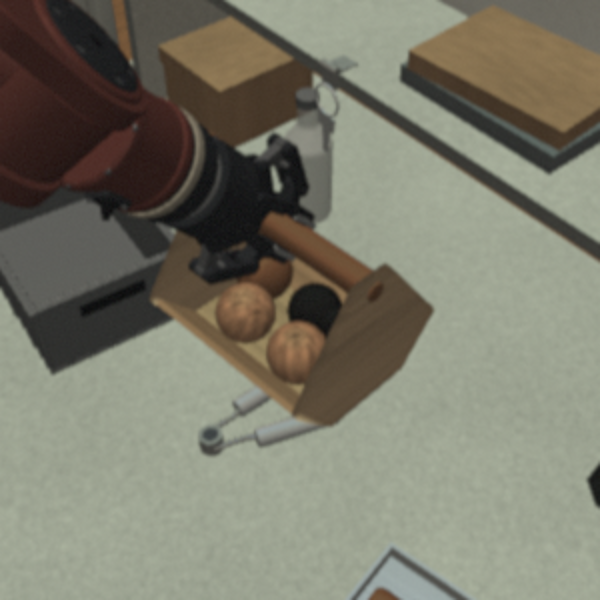

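The trug hangs level in the grip with all four pieces in it. Next: tilt it a little, to stay off the joint-6 limit, and carry it to the tub while yawing.

```bash
python3 -m jog '[{"grip":-1,"linear":[0,1.5,0.2],"rot":[-0.008,0.09,0]},{"grip":-1,"linear":[0,4,0.5],"rot":[-0.015,0.18,0]},{"grip":-1,"linear":[-0.2,7,0.5],"rot":[-0.023,0.26,0]},{"grip":-1,"linear":[-0.4,10,0.5],"rot":[-0.03,0.35,0]},{"grip":-1,"linear":[-0.5,13,0.5],"rot":[-0.038,0.434,0]}]'
python3 -m jog '[{"grip":-1,"linear":[0,4,0],"rot":[0,0,-0.1]},{"grip":-1,"linear":[0,8,0],"rot":[0,0,-0.2]},{"grip":-1,"linear":[0,11.5,0],"rot":[0,0,-0.3]},{"grip":-1,"linear":[0,14,0],"rot":[0,0,-0.4]},{"grip":-1,"linear":[0,15,0],"rot":[0,0,-0.4]}]'
python3 -m jog '[{"grip":-1,"linear":[-0.2,1.5,0],"rot":[0,0,-0.1]},{"grip":-1,"linear":[-0.4,2.8,0],"rot":[0,0,-0.2]},{"grip":-1,"linear":[-0.6,3.8,0],"rot":[0,0,-0.3]},{"grip":-1,"linear":[-0.6,3.8,0],"rot":[0,0,-0.385]},{"grip":-1,"linear":[-0.6,3.8,0],"rot":[0,0,-0.385]}]'
python3 - <<'E'
from ik import *
from h import *
s=ctrl.state(); q=s['joint_positions']
t,M=pose((404+74*.766,351-74*.643,265),50,40,25)
print(s['tcp_pos'],q.round(2),'to go',(t-s['tcp_pos']).round(1),(M*R.from_quat(s['orientation']).inv()).as_rotvec().round(3))
grab('scene','scene6'); cv2.imwrite('pics/c6.png',cv2.resize(cloud('scene6')[1][200:450,140:400],(780,750))[:600])
E
```

```text
t: 13.35
tcp_pos: [469.4, 113.9, 288.0]
orientation: [0.669, 0.732, 0.096, 0.089]
force: [0.3, -0.3, -6.9]
opening: 25.0
t: 13.98
tcp_pos: [469.3, 264.6, 287.3]
orientation: [0.801, 0.585, 0.076, 0.107]
force: [0.4, -0.4, -6.2]
opening: 25.1
t: 14.6
tcp_pos: [463.7, 300.5, 288.4]
orientation: [0.898, 0.42, 0.055, 0.121]
force: [0.4, -0.7, -6.2]
opening: 25.3
[463.68697487 300.49253823 288.43967233] [ 0.59  0.27 -0.06  1.17 -0.26  2.85] to go [  0.8  -0.2 -41.8] [ 0.005  0.001 -0.003]
```

View pics/c6.png

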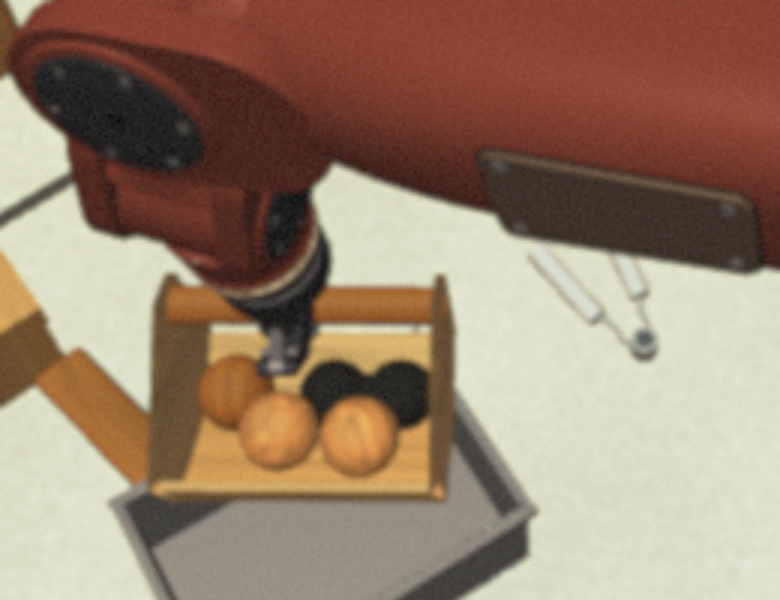

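The view shows all four pieces in the trug, over the tub. One correction: the trug's top turns toward the gripper side, so pieces leave in that direction (+f, azimuth −40°). I'll recompute the pour path with the spilling rim held at f = −50.

```bash
cat > plan.py <<'E'
from ik import *
from h import *
import sys
def plan(tilts,r0=-50,zr=140,az=50):
    s=ctrl.state(); q0=s['joint_positions']; M0=R.from_quat(s['orientation'])
    C=np.array([404,351]); f=np.array([np.sin(np.radians(az)),-np.cos(np.radians(az))])
    for T in tilts:
        a=np.radians(314-T); u=r0-125*np.cos(a); z=zr-125*np.sin(a)
        if T<45: u=r0-125*np.cos(np.radians(269)); z=max(z,285)
        t,M=pose((*(C+u*f),z),az,40,T); q0,c=ik(t,M,q0)
        print(T,'TCP',t.round(),'shift cm',((t-s['tcp_pos'])/10).round(1),'rot',(M*M0.inv()).as_rotvec().round(3),q0.round(2),round(c,4))
E
python3 - <<'E'
from plan import plan
plan([25,45,52,58,64,70,80,90,95,100,105])
E
```

```text
25 TCP [371. 379. 267.] shift cm [-9.2  7.8 -2.2] rot [ 0.005  0.001 -0.004] [ 0.81  0.28 -0.1   1.17 -0.26  3.08] 0.0
45 TCP [366. 383. 246.] shift cm [-9.7  8.3 -4.3] rot [ 0.229  0.269 -0.004] [ 0.62  0.3  -0.1   1.19  0.08  2.88] 0.0
52 TCP [376. 374. 245.] shift cm [-8.8  7.4 -4.4] rot [ 0.307  0.363 -0.004] [ 0.52  0.33 -0.07  1.24  0.2   2.79] 0.0
58 TCP [384. 367. 243.] shift cm [-7.9  6.7 -4.6] rot [ 0.375  0.443 -0.005] [ 0.45  0.37 -0.05  1.28  0.29  2.7 ] 0.0
64 TCP [393. 361. 240.] shift cm [-7.1  6.  -4.9] rot [ 0.442  0.524 -0.005] [ 0.38  0.43 -0.01  1.34  0.37  2.61] 0.0
70 TCP [400. 354. 236.] shift cm [-6.3  5.4 -5.3] rot [ 0.509  0.604 -0.005] [0.32 0.49 0.03 1.41 0.44 2.52] 0.0
80 TCP [413. 344. 227.] shift cm [-5.1  4.3 -6.2] rot [ 0.621  0.738 -0.005] [0.23 0.61 0.11 1.53 0.54 2.37] 0.0
90 TCP [423. 335. 215.] shift cm [-4.   3.4 -7.4] rot [ 0.733  0.872 -0.005] [0.16 0.75 0.2  1.68 0.62 2.21] 0.0
95 TCP [428. 331. 208.] shift cm [-3.5  3.  -8.1] rot [ 0.788  0.939 -0.005] [0.14 0.83 0.25 1.75 0.65 2.14] 0.0
100 TCP [432. 327. 200.] shift cm [-3.1  2.7 -8.8] rot [ 0.844  1.006 -0.005] [0.11 0.91 0.3  1.83 0.68 2.06] 0.0
105 TCP [436. 324. 193.] shift cm [-2.7  2.4 -9.6] rot [ 0.9    1.073 -0.005] [0.09 0.99 0.35 1.92 0.7  1.98] 0.0
```

```bash
python3 - <<'E'
from plan import plan
plan([25,42,45,52,58,64,70,80,90,95,100],az=62)
E
```

```text
25 TCP [366. 371. 267.] shift cm [-9.7  7.1 -2.2] rot [0.005 0.002 0.206] [ 0.81  0.22 -0.18  1.09 -0.25  2.86] 0.0
42 TCP [361. 374. 266.] shift cm [-10.2   7.3  -2.3] rot [0.171 0.249 0.204] [ 0.64  0.27 -0.09  1.23  0.03  2.7 ] 0.0
45 TCP [360. 374. 246.] shift cm [-10.3   7.4  -4.3] rot [0.2   0.292 0.203] [ 0.61  0.3  -0.11  1.21  0.08  2.67] 0.0
52 TCP [372. 368. 245.] shift cm [-9.2  6.8 -4.4] rot [0.268 0.394 0.201] [ 0.53  0.35 -0.05  1.28  0.18  2.58] 0.0
58 TCP [381. 363. 243.] shift cm [-8.2  6.3 -4.6] rot [0.327 0.481 0.199] [0.46 0.41 0.01 1.36 0.25 2.5 ] 0.0
64 TCP [391. 358. 240.] shift cm [-7.3  5.8 -4.9] rot [0.385 0.568 0.196] [0.4  0.48 0.08 1.44 0.32 2.42] 0.0
70 TCP [400. 353. 236.] shift cm [-6.4  5.3 -5.3] rot [0.444 0.655 0.194] [0.35 0.56 0.15 1.52 0.38 2.34] 0.0
80 TCP [414. 346. 227.] shift cm [-5.   4.5 -6.2] rot [0.541 0.8   0.188] [0.28 0.7  0.27 1.68 0.46 2.21] 0.0
90 TCP [426. 339. 215.] shift cm [-3.7  3.9 -7.4] rot [0.638 0.945 0.181] [0.23 0.86 0.4  1.84 0.53 2.08] 0.0
95 TCP [432. 336. 208.] shift cm [-3.2  3.6 -8.1] rot [0.687 1.018 0.177] [0.2  0.95 0.47 1.93 0.55 2.01] 0.0
100 TCP [437. 334. 200.] shift cm [-2.7  3.3 -8.8] rot [0.736 1.09  0.173] [0.18 1.03 0.55 2.02 0.57 1.95] 0.0
```

```bash
python3 -m jog '[{"grip":-1,"linear":[-2.5,1.8,0],"rot":[0.03,0.05,0.05]},{"grip":-1,"linear":[-5,3.6,-0.5],"rot":[0.07,0.1,0.1]},{"grip":-1,"linear":[-7.5,5.4,-1],"rot":[0.11,0.16,0.15]},{"grip":-1,"linear":[-10.2,7.3,-1.5],"rot":[0.15,0.22,0.2]},{"grip":-1,"linear":[-10.2,7.3,-2],"rot":[0.171,0.249,0.204]}]'
python3 -m jog '[{"grip":-1,"linear":[0,0,-1],"rot":[0,0,0]},{"grip":-1,"linear":[0,0,-1.5],"rot":[0,0,0]},{"grip":-1,"linear":[0,0,-1.5],"rot":[0,0,0]}]'
python3 - <<'E'
from plan import plan
plan([42,48,52,56,60,64,70,75,80,90,95],az=62)
E
```

```text
t: 15.28
tcp_pos: [360.6, 373.9, 270.0]
orientation: [0.857, 0.516, -0.009, -0.016]
force: [1.0, 0.3, -6.8]
opening: 25.2
t: 15.65
tcp_pos: [361.5, 373.1, 254.8]
orientation: [0.858, 0.514, -0.009, -0.015]
force: [-0.2, 1.2, -6.1]
opening: 24.8
42 TCP [361. 374. 266.] shift cm [-0.   0.1  1.1] rot [0.    0.001 0.003] [ 0.64  0.27 -0.09  1.23  0.03  2.7 ] 0.0
48 TCP [365. 372. 246.] shift cm [ 0.4 -0.1 -0.9] rot [0.049 0.093 0.003] [ 0.58  0.32 -0.08  1.24  0.12  2.63] 0.0
52 TCP [372. 368. 245.] shift cm [ 1.  -0.5 -1. ] rot [0.082 0.155 0.003] [ 0.53  0.35 -0.05  1.28  0.18  2.58] 0.0
56 TCP [378. 365. 244.] shift cm [ 1.7 -0.8 -1.1] rot [0.115 0.216 0.003] [ 0.48  0.39 -0.01  1.33  0.23  2.53] 0.0
60 TCP [385. 361. 242.] shift cm [ 2.3 -1.2 -1.2] rot [0.148 0.278 0.003] [0.44 0.44 0.03 1.38 0.28 2.47] 0.0
64 TCP [391. 358. 240.] shift cm [ 2.9 -1.5 -1.5] rot [0.181 0.339 0.003] [0.4  0.48 0.08 1.44 0.32 2.42] 0.0
70 TCP [400. 353. 236.] shift cm [ 3.8 -2.  -1.9] rot [0.23  0.432 0.003] [0.35 0.56 0.15 1.52 0.38 2.34] 0.0
75 TCP [407. 349. 232.] shift cm [ 4.6 -2.4 -2.3] rot [0.271 0.509 0.003] [0.31 0.63 0.21 1.6  0.43 2.27] 0.0
80 TCP [414. 346. 227.] shift cm [ 5.2 -2.7 -2.8] rot [0.312 0.586 0.003] [0.28 0.7  0.27 1.68 0.46 2.21] 0.0
90 TCP [426. 339. 215.] shift cm [ 6.5 -3.4 -4. ] rot [0.394 0.74  0.003] [0.23 0.86 0.4  1.84 0.53 2.08] 0.0
95 TCP [432. 336. 208.] shift cm [ 7.  -3.7 -4.7] rot [0.436 0.817 0.003] [0.2  0.95 0.47 1.93 0.55 2.01] 0.0
```

```bash
python3 -m jog '[{"grip":-1,"linear":[0.2,0,-0.5],"rot":[0.025,0.047,0]},{"grip":-1,"linear":[0.4,-0.1,-0.9],"rot":[0.049,0.093,0]},{"grip":-1,"linear":[0.7,-0.3,-1],"rot":[0.066,0.124,0]},{"grip":-1,"linear":[1,-0.5,-1],"rot":[0.082,0.155,0]},{"grip":-1,"linear":[1.35,-0.7,-1.1],"rot":[0.098,0.185,0]}]'
python3 - <<'E'
from plan import plan
from h import *
grab('scene','scene7'); cv2.imwrite('pics/c7.png',cv2.resize(cloud('scene7')[1][220:450,140:400],(780,690))[:600])
plan([56,60,64,70,75,80,90,95],az=62)
E
```

```text
t: 16.27
tcp_pos: [375.5, 366.5, 244.6]
orientation: [0.851, 0.51, -0.063, -0.105]
force: [-1.3, 0.3, -5.9]
opening: 24.8
56 TCP [378. 365. 244.] shift cm [ 0.2 -0.1  0. ] rot [0.015 0.029 0.003] [ 0.48  0.39 -0.01  1.33  0.23  2.53] 0.0
60 TCP [385. 361. 242.] shift cm [ 0.8 -0.5 -0.2] rot [0.048 0.09  0.003] [0.44 0.44 0.03 1.38 0.28 2.47] 0.0
64 TCP [391. 358. 240.] shift cm [ 1.5 -0.8 -0.4] rot [0.081 0.152 0.003] [0.4  0.48 0.08 1.44 0.32 2.42] 0.0
70 TCP [400. 353. 236.] shift cm [ 2.4 -1.3 -0.8] rot [0.13  0.244 0.003] [0.35 0.56 0.15 1.52 0.38 2.34] 0.0
75 TCP [407. 349. 232.] shift cm [ 3.1 -1.7 -1.2] rot [0.172 0.321 0.003] [0.31 0.63 0.21 1.6  0.43 2.27] 0.0
80 TCP [414. 346. 227.] shift cm [ 3.8 -2.  -1.7] rot [0.213 0.398 0.003] [0.28 0.7  0.27 1.68 0.46 2.21] 0.0
90 TCP [426. 339. 215.] shift cm [ 5.  -2.7 -2.9] rot [0.295 0.552 0.003] [0.23 0.86 0.4  1.84 0.53 2.08] 0.0
95 TCP [432. 336. 208.] shift cm [ 5.6 -3.  -3.6] rot [0.336 0.629 0.003] [0.2  0.95 0.47 1.93 0.55 2.01] 0.0
```

View pics/c7.png

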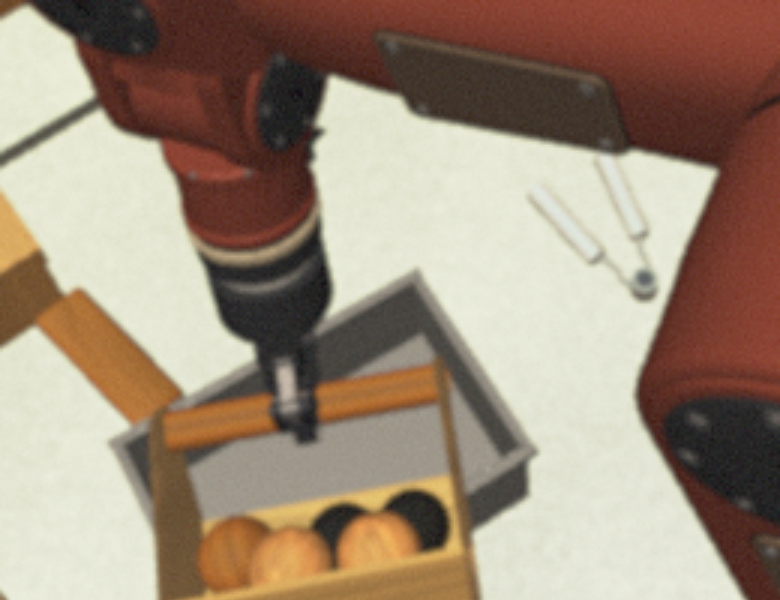

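The balls lie against the lower board and will leave toward the tub interior, as recomputed. Continue slowly.

```bash
python3 -m jog '[{"grip":-1,"linear":[0.4,-0.2,0],"rot":[0.03,0.055,0]},{"grip":-1,"linear":[0.8,-0.45,-0.15],"rot":[0.048,0.09,0]},{"grip":-1,"linear":[1.15,-0.6,-0.3],"rot":[0.065,0.121,0]},{"grip":-1,"linear":[1.5,-0.8,-0.4],"rot":[0.081,0.152,0]},{"grip":-1,"linear":[1.95,-1,-0.6],"rot":[0.106,0.198,0]}]'
python3 -m jog '[{"grip":-1,"linear":[0,0,0],"rot":[0,0,0]},{"grip":-1,"linear":[0,0,0],"rot":[0,0,0]},{"grip":-1,"linear":[0.4,-0.25,-0.2],"rot":[0.025,0.046,0]},{"grip":-1,"linear":[0.75,-0.45,-0.4],"rot":[0.045,0.085,0]},{"grip":-1,"linear":[1.1,-0.65,-0.6],"rot":[0.066,0.123,0]}]'
python3 - <<'E'
from plan import plan
plan([75,80,85,90,95],az=62)
E
```

```text
t: 16.95
tcp_pos: [394.7, 356.7, 238.7]
orientation: [0.834, 0.5, -0.119, -0.2]
force: [0.2, 0.0, -3.5]
opening: 24.8
t: 17.58
tcp_pos: [405.4, 350.4, 232.9]
orientation: [0.818, 0.491, -0.153, -0.257]
force: [0.4, 0.1, -4.9]
opening: 25.3
75 TCP [407. 349. 232.] shift cm [ 0.2 -0.1 -0.1] rot [0.    0.003 0.002] [0.31 0.63 0.21 1.6  0.43 2.27] 0.0
80 TCP [414. 346. 227.] shift cm [ 0.9 -0.5 -0.6] rot [0.041 0.08  0.002] [0.28 0.7  0.27 1.68 0.46 2.21] 0.0
85 TCP [420. 342. 221.] shift cm [ 1.5 -0.8 -1.2] rot [0.082 0.157 0.002] [0.25 0.78 0.33 1.76 0.5  2.14] 0.0
90 TCP [426. 339. 215.] shift cm [ 2.1 -1.1 -1.8] rot [0.123 0.234 0.002] [0.23 0.86 0.4  1.84 0.53 2.08] 0.0
95 TCP [432. 336. 208.] shift cm [ 2.6 -1.4 -2.5] rot [0.164 0.311 0.002] [0.2  0.95 0.47 1.93 0.55 2.01] 0.0
```

```bash
python3 -m jog '[{"grip":-1,"linear":[0.45,-0.25,-0.3],"rot":[0.02,0.04,0]},{"grip":-1,"linear":[0.9,-0.5,-0.6],"rot":[0.041,0.08,0]},{"grip":-1,"linear":[1.5,-0.8,-1.2],"rot":[0.082,0.157,0]},{"grip":-1,"linear":[2.1,-1.1,-1.8],"rot":[0.123,0.234,0]},{"grip":-1,"linear":[2.4,-1.3,-2.1],"rot":[0.15,0.28,0]}]'
python3 -m jog '[{"grip":-1,"linear":[0,0,0],"rot":[0,0,0]},{"grip":-1,"linear":[0,0,0],"rot":[0,0,0]},{"grip":-1,"linear":[0,0,0],"rot":[0,0,0]},{"grip":-1,"linear":[0,0,0],"rot":[0,0,0]},{"grip":-1,"linear":[0,0,0],"rot":[0,0,0]}]'
python3 - <<'E'
from h import *
grab('scene','scene8'); grab('side','side8')
a=cloud('scene8')[1][250:450,140:400]; b=cloud('side8')[1][100:300,90:350]
cv2.imwrite('pics/c8.png',np.vstack([cv2.resize(a,(390,300)),cv2.resize(b,(390,300))]))
E
```

```text
t: 18.2
tcp_pos: [429.8, 337.1, 210.8]
orientation: [0.767, 0.46, -0.23, -0.384]
force: [0.9, -0.0, -4.4]
opening: 24.8
t: 18.82
tcp_pos: [429.5, 337.1, 211.7]
orientation: [0.768, 0.46, -0.229, -0.383]
force: [0.2, 0.8, -3.6]
opening: 24.8
```

View pics/c8.png

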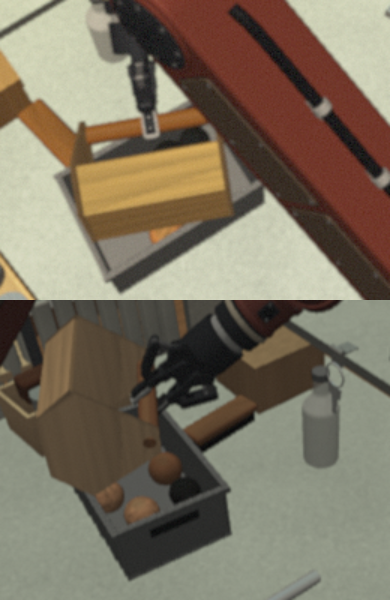

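All four pieces are in the tub: corks at (108,492) and (142,510), wood at (165,467), black at (187,490) in the lower crop. The trug is still held tipped and is empty. Next: raise and untilt.

```bash
python3 - <<'E'
from ik import *
from h import *
s=ctrl.state(); t0=s['tcp_pos']; M0=R.from_quat(s['orientation']); q=s['joint_positions']
for bar,az,T in(((430,330,290),62,60),((430,330,315),62,25),((455,150,315),80,15),((463.5,-19.5,302),95,0)):
    t,M=pose(bar,az,40,T); q,c=ik(t,M,q)
    print(T,'shift',((t-t0)/10).round(1),'rot',(M*M0.inv()).as_rotvec().round(3),q.round(2),round(c,4)); t0,M0=t,M
E
```

```text
60 shift [-0.5 -0.4  6.1] rot [-0.272 -0.508  0.002] [0.37 0.47 0.16 1.5  0.26 2.4 ] 0.0
25 shift [ 1.  -0.5  2.5] rot [-0.287 -0.539  0.   ] [ 0.65  0.22 -0.11  1.13 -0.24  2.7 ] 0.0
15 shift [  2.9 -17.9   0.1] rot [-0.057 -0.166  0.313] [ 0.28 -0.12 -0.54  0.75 -0.19  1.99] 0.0
0 shift [  1.3 -16.7  -1. ] rot [-0.011 -0.262  0.26 ] [-0.41 -0.34 -0.88  0.4   0.31  1.18] 0.0
```

```bash
python3 -m jog '[{"grip":-1,"linear":[0,0,2],"rot":[0,0,0]},{"grip":-1,"linear":[-0.1,-0.1,4.5],"rot":[-0.07,-0.13,0]},{"grip":-1,"linear":[-0.3,-0.2,6.1],"rot":[-0.14,-0.26,0]},{"grip":-1,"linear":[-0.4,-0.3,6.1],"rot":[-0.21,-0.39,0]},{"grip":-1,"linear":[-0.5,-0.4,6.1],"rot":[-0.272,-0.508,0.002]}]'
python3 -m jog '[{"grip":-1,"linear":[0.2,-0.1,1],"rot":[-0.06,-0.11,0]},{"grip":-1,"linear":[0.4,-0.2,2],"rot":[-0.12,-0.22,0]},{"grip":-1,"linear":[0.6,-0.3,2.5],"rot":[-0.18,-0.33,0]},{"grip":-1,"linear":[0.8,-0.4,2.5],"rot":[-0.24,-0.44,0]},{"grip":-1,"linear":[1,-0.5,2.5],"rot":[-0.287,-0.539,0]}]'
python3 -m jog '[{"grip":-1,"linear":[0.5,-3,0],"rot":[-0.01,-0.03,0.06]},{"grip":-1,"linear":[1,-6.5,0],"rot":[-0.02,-0.06,0.12]},{"grip":-1,"linear":[1.6,-10,0],"rot":[-0.03,-0.1,0.19]},{"grip":-1,"linear":[2.2,-14,0],"rot":[-0.044,-0.13,0.25]},{"grip":-1,"linear":[2.9,-17.9,0.1],"rot":[-0.057,-0.166,0.313]}]'
python3 -m jog '[{"grip":-1,"linear":[0.3,-4,0],"rot":[-0.002,-0.06,0.06]},{"grip":-1,"linear":[0.6,-8,-0.3],"rot":[-0.004,-0.12,0.12]},{"grip":-1,"linear":[0.9,-12,-0.6],"rot":[-0.007,-0.18,0.18]},{"grip":-1,"linear":[1.3,-15.5,-1],"rot":[-0.011,-0.262,0.26]},{"grip":-1,"linear":[1.3,-16.7,-1],"rot":[-0.011,-0.262,0.26]}]'
python3 -m jog '[{"grip":-1,"linear":[0,0,0],"rot":[0,0,0]},{"grip":-1,"linear":[0,0,0],"rot":[0,0,0]}]'
python3 - <<'E'
from ik import *
from h import *
s=ctrl.state(); t,M=pose((673.5,-19.5,140),95,40,0)
print('to go',(t-s['tcp_pos']).round(1),(M*R.from_quat(s['orientation']).inv()).as_rotvec().round(3),s['joint_positions'].round(2))
grab('side','side9'); cv2.imwrite('pics/c9.png',cv2.resize(cloud('side9')[1][100:400,90:450],(720,600)))
W,_=cloud('side9'); z=s['tcp_pos']-19*M.as_matrix()[:,2]; print('grasp',z)
E
```

```text
t: 19.55
tcp_pos: [424.4, 332.9, 273.3]
orientation: [0.845, 0.507, -0.088, -0.147]
force: [-1.0, 0.1, -4.2]
opening: 25.1
t: 20.18
tcp_pos: [433.5, 327.9, 297.5]
orientation: [0.85, 0.51, 0.067, 0.113]
force: [0.2, -1.1, -4.5]
opening: 25.0
t: 20.8
tcp_pos: [462.2, 147.9, 297.6]
orientation: [0.747, 0.628, 0.139, 0.165]
force: [0.9, -0.9, -4.5]
opening: 25.0
t: 21.42
tcp_pos: [473.9, -20.3, 286.1]
orientation: [0.638, 0.691, 0.251, 0.23]
force: [0.4, 0.4, -3.9]
opening: 24.9
t: 21.68
tcp_pos: [476.1, -17.2, 288.0]
orientation: [0.636, 0.693, 0.252, 0.23]
force: [0.6, -0.5, -4.7]
opening: 25.1
to go [ 209.6   -1.3 -162.5] [-0.002 -0.002  0.001] [-0.4  -0.34 -0.88  0.4   0.31  1.18]
grasp [463.88426585 -18.23193122 302.5221946 ]
```

View pics/c9.png

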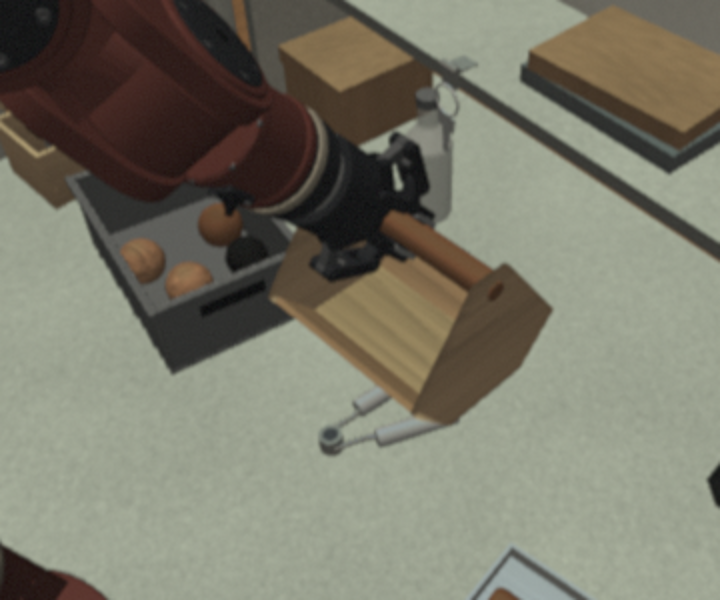

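The trug is empty and level in the grip, and all four pieces are visible in the tub. Going back in by the reverse path.

```bash
python3 -m jog '[{"grip":-1,"linear":[0.7,0,-3],"rot":[0,0,0]},{"grip":-1,"linear":[2,0,-7],"rot":[0,0,0]},{"grip":-1,"linear":[5,0,-10],"rot":[0,0,0]},{"grip":-1,"linear":[8,-0.1,-11],"rot":[0,0,0]},{"grip":-1,"linear":[9,-0.1,-11],"rot":[0,0,0]}]'
python3 -m jog '[{"grip":-1,"linear":[3,0,0],"rot":[0,0,0]},{"grip":-1,"linear":[6,0,-0.5],"rot":[0,0,0]},{"grip":-1,"linear":[9,0,-1],"rot":[0,0,0]},{"grip":-1,"linear":[11,0,-2],"rot":[0,0,0]},{"grip":-1,"linear":[11.8,0,-3],"rot":[0,0,0]}]'
python3 -m jog '[{"grip":-1,"linear":[0,0,0],"rot":[0,0,0]},{"grip":-1,"linear":[0,0,-0.5],"rot":[0,0,0]},{"grip":-1,"linear":[0,0,-1],"rot":[0,0,0]},{"grip":-1,"linear":[0,0,-1.3],"rot":[0,0,0]},{"grip":-1,"linear":[0,0,-1.3],"rot":[0,0,0]}]'
```

```text
t: 22.35
tcp_pos: [567.4, -17.3, 177.1]
orientation: [0.635, 0.693, 0.252, 0.229]
force: [-0.4, -0.1, -4.1]
opening: 25.0
t: 22.98
tcp_pos: [685.4, -17.9, 148.5]
orientation: [0.635, 0.693, 0.252, 0.231]
force: [0.0, -0.3, -2.8]
opening: 25.0
t: 23.6
tcp_pos: [684.2, -19.0, 135.0]
orientation: [0.636, 0.692, 0.252, 0.23]
force: [-0.2, 0.1, -3.6]
opening: 24.6
```

```bash
python3 -m jog '[{"grip":-1,"linear":[0,0,-0.25],"rot":[0,0,0]},{"grip":-1,"linear":[0,0,-0.5],"rot":[0,0,0]},{"grip":-1,"linear":[0,0,-0.5],"rot":[0,0,0]}]'
python3 -m jog '[{"grip":-1,"linear":[0,0,-0.15],"rot":[0,0,0]},{"grip":-1,"linear":[0,0,-0.3],"rot":[0,0,0]},{"grip":-1,"linear":[0,0,-0.3],"rot":[0,0,0]}]'
```

```text
t: 23.98
tcp_pos: [684.3, -18.9, 129.9]
orientation: [0.636, 0.692, 0.252, 0.23]
force: [0.3, 1.1, -4.2]
opening: 25.2
t: 24.35
tcp_pos: [685.4, -18.9, 128.6]
orientation: [0.635, 0.692, 0.253, 0.231]
force: [-2.5, 1.7, 3.9]
opening: 24.9
```

Contact with the table. Release and back out along the tool axis.

```bash
python3 -m jog '[{"grip":-0.2,"linear":[0,0,0],"rot":[0,0,0]},{"grip":0.3,"linear":[0,0,0],"rot":[0,0,0]},{"grip":1,"linear":[0,0,0],"rot":[0,0,0]},{"grip":1,"linear":[0,0,0],"rot":[0,0,0]},{"grip":1,"linear":[0,0,0],"rot":[0,0,0]}]'
python3 -m jog '[{"grip":1,"linear":[-1,-0.1,1.2],"rot":[0,0,0]},{"grip":1,"linear":[-3.2,-0.3,3.8],"rot":[0,0,0]},{"grip":1,"linear":[-6.4,-0.5,7.6],"rot":[0,0,0]},{"grip":1,"linear":[-9.6,-0.8,11.4],"rot":[0,0,0]},{"grip":1,"linear":[-12,-1,14.3],"rot":[0,0,0]}]'
python3 -m jog '[{"grip":1,"linear":[-8,0,2],"rot":[0,0,0]},{"grip":1,"linear":[-8,0,2],"rot":[0,0,0]},{"grip":1,"linear":[-8,0,2],"rot":[0,0,0]},{"grip":1,"linear":[-8,0,2],"rot":[0,0,0]}]'
python3 - <<'E'
from h import *
from trug import bar
from scipy.optimize import least_squares
grab('scene','sceneF'); grab('side','sideF')
for n in('sceneF','sideF'):
    W,_=cloud(n); bar(n,W)
    p=W[(W[...,2]>132)&(W[...,2]<160)&(W[...,0]>630)&(W[...,0]<700)&(W[...,1]>-90)&(W[...,1]<50)]
    if len(p)<60: print(n,len(p)); continue
    r=least_squares(lambda v:np.hypot((p[:,0]-v[0]-v[1]*(p[:,1]+19)),p[:,2]-v[2])-14,[668,-.08,140],loss='soft_l1'); print(n,len(p),r.x.round(2))
W,_=cloud('sideF')
p=W[(W[...,2]>30)&(W[...,2]<60)&(abs(W[...,0]-415)<70)&(abs(W[...,1]+331)<130)]
print('roller',cv2.minAreaRect(p[:,:2].astype(np.float32)),p[:,2].max())
for n in('sceneF','sideF'):
    W,_=cloud(n); a=np.radians(-6.65); d=W[...,:2]-[404,351]; x=d@[np.cos(a),np.sin(a)]; y=d@[-np.sin(a),np.cos(a)]
    m=(abs(x)<75)&(abs(y)<118)&(W[...,2]>20); print(n,'max z in tub',np.percentile(W[m][:,2],[50,99]).round())
a=cloud('sceneF')[1][180:450,100:460]; b=cloud('sideF')[1]
cv2.imwrite('pics/F.png',np.vstack([cv2.resize(a,(400,300)),cv2.resize(b,(400,300))]))
E
```

```text
t: 24.98
tcp_pos: [684.5, -19.0, 127.3]
orientation: [0.636, 0.692, 0.252, 0.231]
force: [0.5, -0.4, -0.2]
opening: 85.6
t: 25.6
tcp_pos: [562.9, -28.9, 272.6]
orientation: [0.635, 0.692, 0.252, 0.232]
force: [0.4, 0.8, 0.3]
opening: 85.6
t: 26.1
tcp_pos: [485.0, -29.2, 290.7]
orientation: [0.635, 0.692, 0.252, 0.231]
force: [0.6, 1.2, -0.3]
opening: 85.4
sceneF 617 mean [667.4 -15.9 150.8] slope deg -4.9 y [-119.   82.] x at mid 666.7 zmax 155.7
sceneF 454 [ 6.7184e+02 -9.0000e-02  1.3950e+02]
sideF 961 mean [668.3 -27.7 150.6] slope deg -5.3 y [-123.   77.] x at mid 666.5 zmax 154.9
sideF 746 [ 6.7278e+02 -9.0000e-02  1.3955e+02]
roller ((414.1122741699219, -331.2561340332031), (43.67144775390625, 220.44175720214844), 12.090799331665039) 51.64971868638707
sceneF max z in tub [52. 64.]
sideF max z in tub [52. 63.]
```

View pics/F.png

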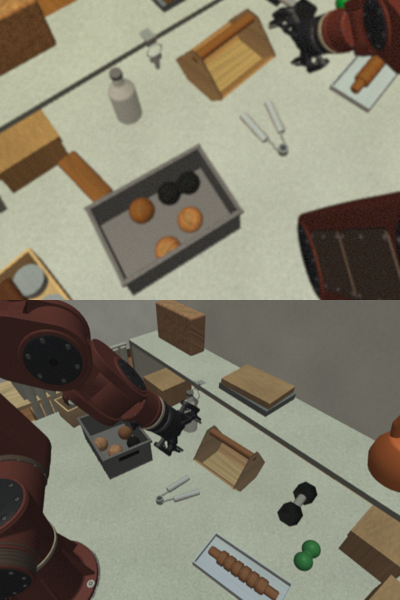

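The last view shows all four pieces in the tub, the roller in the tray, the empty trug upright in its place, the bystanders undisturbed and the robot clear. Handing in.

```bash
python3 -c "
from station import workorder; print(workorder.sign_off())"
```

```text
the job is handed in; nothing more can be done
None
```

The job is finished and handed in at about 26 s of robot time; sign-off gives no verdict.

I laid the roller in the tray. I then gripped the trug by its bar with the tool leaning about 40° and tipped it about 93° over the tub, holding it there until all four pieces were in. The empty trug went back to its place.

**Last checks:**
- **Pieces:** all four are visible in the tub, and the highest point measured inside it is about 64 mm, below the 110 mm rim.
- **Roller:** it lies level in the tray, with its middle within about 1 mm of the measured tray centre.
- **Trug:** the bar fit is within about 2 mm of where it started, at 139.5 mm high and about 5° off parallel to the shelf, as before. I judged it upright from that height and the picture and did not measure its tilt separately.
- **Bystanders:** they look undisturbed in the final views, but I did not measure their positions again. The shoe brush is only partly in view.
- **Robot:** the gripper is open and clear of everything.

Nothing failed. Two readings disagreed: the first roller positions from the two cameras differed by about 7 mm, so I used the wrist camera to settle it. One automatic tray fit from the wrist camera was wrong because it took in other objects, so I ignored it. I also planned the pour direction the wrong way round at first and corrected it before anything spilled.

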